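# Open the resin bottle of unknown thread hand

### The job

Get the left-hand of the two resin bottles ready for pouring: stand it fully home, upright, in the square pocket of the bottle holder so that it cannot turn, then find out by trying which way its cap unscrews (one bottle of the kit has a left-hand thread so that the caps cannot be mixed up, and nothing outside shows which). Leave the bottle standing in the holder, lift the cap straight off, and finish still holding the cap in the gripper, upright and at least 5 cm clear over the bottle's mouth; leave the other bottle, capped, and the things lying around where they are.

Things in the scene. Friction and masses are not known exactly. Their poses are not given: they have to be found in the camera images.
- bottle_a: White square plastic bottle, one of two look-alikes: body 56 x 56 mm with straight sides to 88 mm, round shoulder to 100 mm, neck under the cap to 128 mm; 0.17 to 0.35 kg. Origin at the centre of its underside, x and y across the flats, z up. Gripped across its flats with the TCP 80 to 85 mm above its underside, the gripper clears the cap. The left bottle (larger y) is the one to open.
- bottle_b: Second bottle, in size and looks the same as bottle_a. They stand 100 mm or more apart in y; which one is at the left changes from start to start. Three coarse thread ribs under the cap are right-hand on one bottle and left-hand on the other; nothing outside shows which. A right-hand cap loosens counter-clockwise seen from above, a left-hand cap clockwise. Origin and axes as bottle_a.
- cap_a: Grey ribbed screw cap on bottle_a, round, 42 mm across, 26 mm high, 30 g. Origin at the centre of its open lower rim, z up; the rim sits 105 mm, the top 131 mm above the bottle's underside. Loosening, it turns almost freely (under 0.1 N m) without rising, and lifts straight off when turned 55 to 83 degrees against the bottle (best 70); at 83 it meets a stop.
- cap_b: Same kind of cap, on bottle_b; origin and sizes as cap_a. Turned the wrong way a cap stops hard after about 3 degrees (plus the bottle's play in the holder), resisting with over 0.3 N m under a 50 N grip before the pads slip round it. Short of 55 degrees of loosening its lugs hook under the thread: pulled up, it brings the bottle with it.
- holder: Black bottle holder screwed to the bench: block 86 x 86 mm, 40 mm high, with a 59 mm square pocket 34 mm deep (floor 6 mm above the bench), mouth chamfered 3 mm; 7 mm high screw flanges reach 71 mm from the centre at +x and -x. Origin at the centre of its underside, x and y along the pocket sides. A seated bottle has 1.5 mm play each side and can turn about 5 degrees either way.
- jar_kit_box: Bystander: upright carton 48 x 58 x 136 mm behind the bottles, origin at the centre of its underside.
- elec_tape: Bystander: roll of black tape lying flat, 62 mm across, 19 mm high, behind the left bottle; origin at the centre of its underside.
- jacket_stripper: Bystander: orange cable jacket stripper lying down, 22 x 110 x 19 mm, behind the holder; origin under its middle.
- punch_tool: Bystander: yellow punch-down tool lying down, 178 mm long, right of the holder; origin under its middle.
- marker: Bystander: marker pen lying down, 135 mm long, left of the bottles; origin under its middle.
Mind the look-alikes: they are no part of the job. What is shaped like the cap_b but turquoise or yellow is not meant.

How it is judged:
By the outcome, as a careful person would: the job done as asked, in the order asked, and still so for the second after the job is handed in, while the arm keeps its last pose, push and grip.
It also fails if it takes over 51 s, if anything falls off the work surface, if the arm or the gripper's body presses on something with over 40 N, if the wrist force passes 120 N, or if a joint passes its speed limit or range.

### The arm

A 6-joint arm with a two-finger parallel gripper is mounted at the origin on a cart in front of the work surface, level with it; the furniture and walls round the work are solid. World frame = base frame: x ahead of the robot, y to its left, z up, the work surface at z = 0. Lengths are in m, angles in rad, forces in N, time in s.
With the tool pointing down it reaches from about 0.325 to 0.925 m from the base axis. Payload 3.1 kg.
Tool frame: the origin (TCP) lies between the finger pads, 19 mm behind the fingertips; this is the grasp point; z points along the fingers, y is the line along which they close (so a half turn about z gives the same grasp; the last joint's range is limited). The gripper opens to 85 mm and grips with 20 to 120 N. Pads are 22 mm wide; open, the fingers measure 114 mm over their backs; the gripper's body (76 mm by 85 mm) begins 54 mm behind the grasp point. The pads swing forward as they close: fully open they stand 13 mm farther back than shut.
Start: joints at [-1.386, 0.217, 1.613, -0, 1.311, -0.112], TCP at [0.183, -0.598, 0.25] pointing down, gripper open.
Joint ranges: [-2.75, 2.75], [-0.78, 2.1], [0.31, 2.55], [-1.13, 4.27], [0.13, 2.63], [-2.58, 2.58]. Speed limits (rad/s): [2.79, 2.79, 3.14, 3.14, 3.14, 3.14].

### API

Orientations are given as a unit quaternion [x, y, z, w].
In Python, from station import observe, snapshot, close_job, spot_in, silhouettes, landmark_of gives the robot as it stands. The module is installed in compiled form; this text tells all that it offers.
- The arm moves only by the shell command python3 -m crank 'ROWS'. ROWS is a JSON list of rows, 1 to 20 of them, each of 7 numbers: dx, dy, dz in m, then a rotation vector rx, ry, rz in rad, then the finger opening in m; each row is the pose to reach, as a shift and turn from the pose commanded when the command began, along the tool's axes at that moment; what a row does not reach only later rows make up. A row lasts 1/8 s, in which the tool goes at most 0.0625 m and 0.188 rad, less where a joint would pass 70% of its speed; a pose out of reach is approached as far as the arm can. The fingers move at their own pace and stop on an object; the grip force is fixed at half the most. Time passes only in rows, so rows that do not move let the fingers close. It prints the time, the measured TCP pose, the force, the opening and the grip force at its end.
- observe(): the state, without advancing time (a new reading comes with each control period).
- snapshot(name): name is "side" or "top" or "wrist"; returns a dict with "img" (480x640x3 uint8, blue, green, red), "vfov" (degrees; the focal length in pixels is half the picture's height over the tangent of half this angle, whatever the lens; pixels are square), "cx", "cy" (the principal point, pixels), "k1" (the pictures are not rectified: a ray, as slopes to the right and down, at radius r is drawn at 1 + k1 r^2 times it, then the intrinsics apply), "T" (4x4, takes a point from camera to world coordinates). Camera axes: x right, y up, looking along -z (the intrinsics and any distortion apply to the point x, -y, -z); pixel columns grow to the right and rows downward; lengths in m; the calibration is good to about 2 mm. A picture is of the moment at which its call begins. There is no depth.
- close_job(): hands the job in; it is judged then, once.
Trained networks look in the newest picture that a camera, given by its name, has taken for a name from the list of things; names that differ only in an ending like _2 or _b are one class to them, and where a whole thing is asked for, a point or a joint stands for the part that bears it (a point fixed in the world has none). Each returns a list of dicts, best first, with "conf" (0 to 1); they miss things now and then, are a little off and sometimes report something else, mostly with a low value. They report only what shows in the picture. A call takes as long as a camera call. They do not tell look-alikes from the thing itself.
- spot_in(label, camera): "box" ([left, top, right, bottom] in pixels, round what is visible of it).
- silhouettes(label, camera): "pixels" (480x640 bool, what is visible of it) and "box" ([left, top, right, bottom] in pixels, round what is visible of it).
- landmark_of(label, camera): "point" ([column, row] in pixels: a listed point, or the origin of a listed thing).
The state is a dict: "t": time; "joint_positions": joint angles; "qd": joint speeds; "effort": joint torques, N m; "tcp_pos": TCP position; "ee_rot": TCP orientation; "wrist_force": force on the tool from outside, world axes, zero at the start; "moment": the same for the moment, N m; "opening": finger opening in m; "gripper_force": force on a finger pad.
Only numpy, scipy, OpenCV 4.12 (cv2) and the standard library are available. Lean on these libraries where they do the work, as an engineer would, in place of code of your own. Each camera call takes 0.05 s, during which the arm holds its last target. There are 200 camera calls.

## Working session

There is one attempt and no reset: what is moved stays moved. The work goes in short steps, Python scripts to look and compute and a shell command to move; the robot and the scene stay as the last step left them, time stands still between calls to the robot, and variables do not carry over. Pictures are saved under pics/ and viewed, at most 10 in all, crops included, and the job is handed in when it is done.

```bash
mkdir -p pics; cat > h.py <<'E'
import numpy as np, cv2
from station import *
def ray(s,p):
    f=240/np.tan(np.radians(s["vfov"])/2)
    d=np.array([(p[0]-s["cx"])/f,(p[1]-s["cy"])/f]); u=d.copy()
    for _ in range(20): u=d/(1+s["k1"]*(u@u))
    T=np.array(s["T"]); return T[:3,3], T[:3,:3]@np.array([u[0],-u[1],-1])
def onz(s,p,z):
    o,d=ray(s,p); return (o+d*(z-o[2])/d[2])
def proj(s,P):
    T=np.array(s["T"]); q=T[:3,:3].T@(np.array(P)-T[:3,3]); u=np.array([q[0],-q[1]])/-q[2]
    f=240/np.tan(np.radians(s["vfov"])/2); u=u*(1+s["k1"]*(u@u)); return u*f+[s["cx"],s["cy"]]
E
python3 - <<'E'
from h import *
np.set_printoptions(precision=4,suppress=True)
print(observe())
ims=[]
for c in ("top","side"):
    s=snapshot(c); ims.append(s["img"]); cv2.imwrite(f"pics/{c}0.png",s["img"]); print(c,s["vfov"],s["k1"],np.array(s["T"])[:3,3])
    for l,z in (("bottle_a",0),("cap_a",.105),("holder",0),("jar_kit_box",0),("elec_tape",0)):
        for r in landmark_of(l,c): print(l,"lm",r["conf"],np.round(r["point"],1),onz(s,r["point"],z))
        for r in silhouettes(l,c):
            if r["conf"]>.3:
                m=cv2.minAreaRect(np.argwhere(r["pixels"])[:,::-1].astype(np.float32)); print("   sil",r["conf"],np.round(r["box"]),m)
E
```

```text
{'t': 0.0, 'joint_positions': array([-1.3862,  0.2178,  1.6149, -0.    ,  1.3113, -0.1122]), 'qd': array([-0.0002,  0.0019,  0.0004,  0.001 ,  0.0013,  0.0003]), 'effort': array([ -0.0001, -39.6847, -30.3852,  -0.    ,   0.0099,   0.    ]), 'tcp_pos': array([ 0.1827, -0.5969,  0.2487]), 'ee_rot': array([ 0.989 ,  0.1479, -0.    , -0.0012]), 'wrist_force': array([0.8695, 0.1798, 1.7473]), 'moment': array([-0.0513, -0.0449, -0.0226]), 'gripper_force': 0.0, 'opening': 0.08528566709920775}
top 45.744599079676625 0.012207238005722385 [0.3745 0.0773 1.5974]
bottle_a lm 0.71 [230.2 270.4] [0.4874 0.3508 0.    ]
bottle_a lm 0.53 [291.2 251.8] [0.5427 0.1806 0.    ]
   sil 0.82 [280. 235. 304. 261.] ((292.1000061035156, 249.30001831054688), (23.40085220336914, 21.50348663330078), 71.56504821777344)
   sil 0.56 [216. 260. 243. 281.] ((229.0, 272.0), (22.0, 24.0), 90.0)
cap_a lm 0.69 [222.7 305.3] [0.3885 0.3493 0.105 ]
cap_a lm 0.66 [263.1 273.4] [0.4734 0.2463 0.105 ]
cap_a lm 0.63 [222.2 270.1] [0.4805 0.3539 0.105 ]
cap_a lm 0.59 [286.1 246.3] [0.546  0.1876 0.105 ]
   sil 0.65 [217. 262. 2
[... 1560 characters left out ...]
il 0.74 [264. 274. 284. 296.] ((274.0, 284.0), (22.0, 20.0), 90.0)
holder lm 0.74 [340.5 257.3] [0.5051 0.0144 0.    ]
   sil 0.75 [314. 234. 372. 266.] ((343.17877197265625, 249.88320922851562), (53.39734649658203, 29.902517318725586), 19.98310661315918)
   sil 0.41 [286. 235. 303. 248.] ((294.0, 240.5), (17.0, 16.0), 90.0)
jar_kit_box lm 0.92 [253.9 265.9] [0.681  0.1751 0.    ]
jar_kit_box lm 0.43 [274.4 288.2] [0.5737 0.2288 0.    ]
   sil 0.93 [240. 215. 269. 269.] ((253.3827667236328, 239.50689697265625), (55.31614303588867, 27.716794967651367), 86.633544921875)
elec_tape lm 0.82 [214.7 297.1] [0.6737 0.3343 0.    ]
   sil 0.93 [202. 282. 233. 300.] ((215.0, 290.0), (20.0, 26.0), 90.0)
```

```bash
python3 -c "
import cv2
t=cv2.imread('pics/top0.png')[170:330,190:400];s=cv2.imread('pics/side0.png')[200:370,190:400]
cv2.imwrite('pics/t1.png',cv2.resize(t,(787,600),interpolation=cv2.INTER_CUBIC))
cv2.imwrite('pics/s1.png',cv2.resize(s,(741,600),interpolation=cv2.INTER_CUBIC))"
```

```text
(no output)
```

View pics/t1.png

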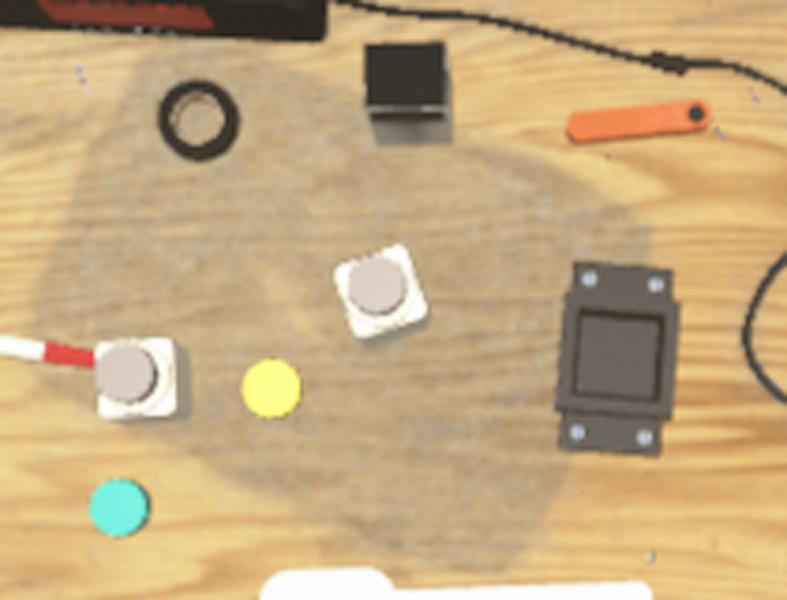

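View pics/s1.png

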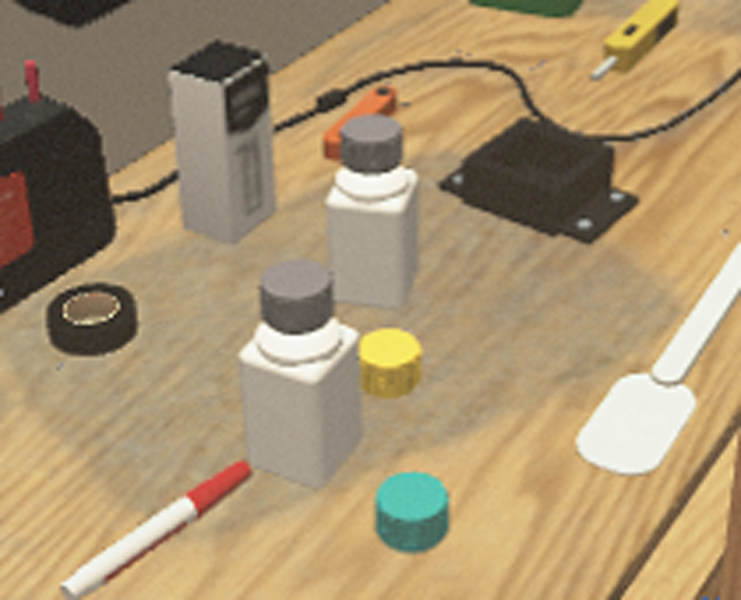

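The overhead view shows the left bottle (px ≈130,378 in the crop) nearly square to the axes. The turquoise and yellow decoy caps stand apart, and the marker tip lies close to the bottle's +y side. The holder is turned about 4° clockwise. I'm moving over the left bottle for a close look.

```bash
cat >> h.py <<'E'
from scipy.spatial.transform import Rotation as R
def go(p,yaw):  # print row for target pos, yaw (deg) of tool x, tool down
    o=observe(); A=R.from_quat(o["ee_rot"]); d=A.inv().apply(np.array(p)-o["tcp_pos"])
    B=R.from_euler("z",yaw,degrees=True)*R.from_euler("x",180,degrees=True)
    w=(A.inv()*B).as_rotvec(); print("row",np.round(d,4).tolist(),np.round(w,4).tolist(),"rows",np.linalg.norm(d)/.0625,np.linalg.norm(w)/.188,"q6",o["joint_positions"][5],"t",o["t"],"op",o["opening"])
E
python3 -c "
from h import *
go([.47,.345,.33],92)"
```

```text
row [0.5503, -0.8175, -0.08] [-0.0, 0.0, -1.3089] rows 15.819282303853061 6.96240341802558 q6 -0.11215410413587228 t 1.1 op 0.08524110660169226
```

```bash
python3 -m crank '[[0.55,-0.818,-0.08,0,0,-1.309,0.085],[0.55,-0.818,-0.08,0,0,-1.309,0.085],[0.55,-0.818,-0.08,0,0,-1.309,0.085],[0.55,-0.818,-0.08,0,0,-1.309,0.085],[0.55,-0.818,-0.08,0,0,-1.309,0.085],[0.55,-0.818,-0.08,0,0,-1.309,0.085],[0.55,-0.818,-0.08,0,0,-1.309,0.085],[0.55,-0.818,-0.08,0,0,-1.309,0.085],[0.55,-0.818,-0.08,0,0,-1.309,0.085],[0.55,-0.818,-0.08,0,0,-1.309,0.085],[0.55,-0.818,-0.08,0,0,-1.309,0.085],[0.55,-0.818,-0.08,0,0,-1.309,0.085],[0.55,-0.818,-0.08,0,0,-1.309,0.085],[0.55,-0.818,-0.08,0,0,-1.309,0.085],[0.55,-0.818,-0.08,0,0,-1.309,0.085],[0.55,-0.818,-0.08,0,0,-1.309,0.085],[0.55,-0.818,-0.08,0,0,-1.309,0.085],[0.55,-0.818,-0.08,0,0,-1.309,0.085],[0.55,-0.818,-0.08,0,0,-1.309,0.085]]'
cat >look.py <<'E'
from h import *
import sys
np.set_printoptions(precision=4,suppress=True)
s=snapshot("wrist"); im=s["img"].copy(); print(s["vfov"],s["k1"],np.array(s["T"])); np.save("pics/s.npy",s,allow_pickle=True)
for l,z,c in (("bottle_a",0,(0,0,255)),("cap_a",.105,(255,0,0)),("holder",0,(0,255,0))):
    for r in landmark_of(l,"wrist"): print(l,r["conf"],np.round(r["point"],1),onz(s,r["point"],z)); cv2.circle(im,tuple(int(v) for v in r["point"]),4,c,-1)
    for r in silhouettes(l,"wrist"):
        if r["conf"]>.3:
            k=cv2.findContours(r["pixels"].astype(np.uint8),0,1)[0]; cv2.drawContours(im,k,-1,c,1); print("  sil",r["conf"],np.round(r["box"]))
cv2.imwrite("pics/"+sys.argv[1]+".png",im)
E
python3 look.py w1
```

```text
t: 3.48
tcp_pos: [0.4693, 0.3441, 0.3301]
ee_rot: [0.695, 0.719, -0.0, 0.0]
wrist_force: [0.0, 0.7, -0.7]
opening: 0.0847
gripper_force: 0.0
61.088817803486606 -0.05081564362328692 [[ 0.9994 -0.032  -0.0094  0.4687]
 [ 0.0333  0.9555  0.2929  0.4191]
 [-0.0004 -0.2931  0.9561  0.4538]
 [ 0.      0.      0.      1.    ]]
bottle_a 0.77 [379.1 324.7] [0.549  0.1718 0.    ]
  sil 0.91 [306. 160. 365. 225.]
  sil 0.77 [353. 300. 417. 382.]
cap_a 0.97 [339.5 199.2] [0.4867 0.3499 0.105 ]
cap_a 0.83 [332.4 256.2] [0.4827 0.2972 0.105 ]
cap_a 0.65 [250.  157.4] [0.4093 0.3834 0.105 ]
cap_a 0.6 [390.  372.2] [0.5456 0.1759 0.105 ]
  sil 0.91 [313. 176. 364. 233.]
  sil 0.91 [230. 142. 273. 183.]
  sil 0.85 [311. 239. 348. 287.]
  sil 0.78 [373. 354. 418. 407.]
holder 0.62 [342.5 435.5] [ 0.512  -0.0026 -0.    ]
  sil 0.61 [293. 406. 396. 437.]
  sil 0.34 [345.  16. 384. 151.]
```

View pics/w1.png

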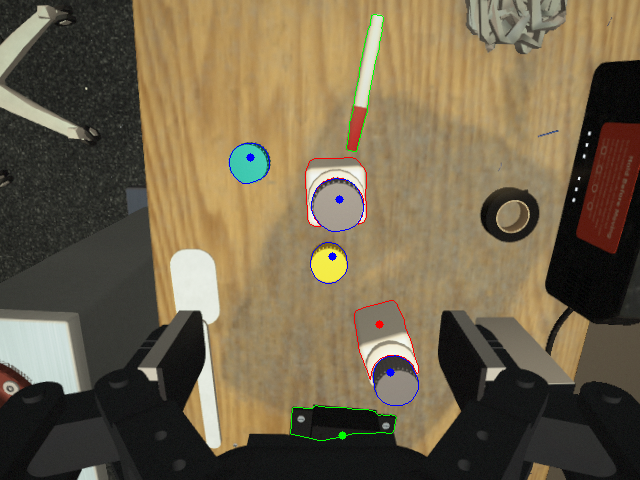

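The wrist picture shows the target bottle at (337,190), with its cap top near (338,205). The masks fit it well. The marker tip at (352,150) clears the bottle. Next I'll fit the poses to the masks, and do the same for the holder in the top view.

```bash
cat > fit.py <<'E'
from h import *
from scipy.optimize import minimize
def prism(x,y,yw,hx,hy,z0,z1):
    c,s_=np.cos(yw),np.sin(yw)
    return [(x+c*a-s_*b,y+s_*a+c*b,z) for a in(-hx,hx) for b in(-hy,hy) for z in(z0,z1)]
def cyl(x,y,r,z0,z1): return [(x+r*np.cos(t),y+r*np.sin(t),z) for t in np.linspace(0,6.28,30) for z in(z0,z1)]
def draw(s,groups,S=4):
    m=np.zeros((480*S,640*S),np.uint8)
    for g in groups:
        p=np.array([proj(s,q) for q in g]); cv2.fillConvexPoly(m,cv2.convexHull(np.int32((p+.5)*S)),1)
    return m
def bottle(x,y,w,z=0): return [prism(x,y,w,.028,.028,z,z+.088),cyl(x,y,.021,z+.105,z+.131)]
def holder(x,y,w): return [prism(x,y,w,.043,.043,0,.04),prism(x,y,w,.071,.037,0,.007)]
def fit(s,mask,model,x0):
    M=cv2.resize(mask.astype(np.uint8),None,fx=4,fy=4,interpolation=0)
    def f(v):
        m=draw(s,model(v[0],v[1],v[2]/10)); return 1-(m&M).sum()/(m|M).sum()
    r=minimize(f,x0,method="Nelder-Mead",options=dict(initial_simplex=np.array([x0]*4)+np.vstack([np.zeros(3),np.diag([.008,.008,.8])]),xatol=1e-4,fatol=1e-4))
    return r.x[:2],np.degrees(r.x[2]/10),1-r.fun
E
python3 - <<'E'
from fit import *
np.set_printoptions(precision=4,suppress=True)
s=snapshot("wrist"); P=lambda l,c:[r for r in silhouettes(l,c) if r["conf"]>.3]
m=P("bottle_a","wrist"); k=P("cap_a","wrist")
mb=min(m,key=lambda r:abs(r["box"][1]-160))["pixels"]|min(k,key=lambda r:abs(r["box"][1]-176))["pixels"]
print("wrist bottle",fit(s,mb,bottle,[.482,.351,.3]))
s=snapshot("top"); m=P("bottle_a","top"); k=P("cap_a","top")
i=[r for r in m+k if r["box"][0]<235 and 255<r["box"][1]<285]
if i: print("top bottle",len(i),fit(s,np.any([r["pixels"] for r in i],0),bottle,[.482,.351,.3]))
h=[r for r in P("holder","top") if r["box"][0]>320]; print("top holder",fit(s,h[0]["pixels"],holder,[.51,-.005,-.8]))
s=snapshot("side");h=[r for r in P("holder","side") if r["box"][0]>306]; print("side holder",fit(s,h[0]["pixels"],holder,[.51,-.005,-.8]))
i=[r for r in P("bottle_a","side")+P("cap_a","side") if 255<r["box"][0]<280]; print("side bottle",len(i),fit(s,np.any([r["pixels"] for r in i],0),bottle,[.482,.351,.3]))
E
```

```text
wrist bottle (array([0.4845, 0.3491]), np.float64(3.3847973449081605), np.float64(0.8874980441245501))
top bottle 2 (array([0.4814, 0.3429]), np.float64(3.0278234746215134), np.float64(0.7325667264479375))
top holder (array([0.5064, 0.0024]), np.float64(-4.164348685218196), np.float64(0.9618247298919568))
side holder (array([0.5078, 0.0005]), np.float64(-4.971626735452916), np.float64(0.8997066558769978))
side bottle 2 (array([0.4817, 0.3475]), np.float64(21.23041589664344), np.float64(0.9134759504019622))
```

```bash
python3 -c "
from h import *
go([.4835,.349,.083],93.2)"
```

```text
row [0.0031, 0.0141, 0.247] [-0.0001, 0.0001, -0.0208] rows 3.958022314507517 0.11051407354968854 q6 0.47888016218514473 t 4.375 op 0.08490982416588506
```

```bash
python3 -m crank '[[0.003,0.014,0.05,0,0,-0.021,0.085],[0.003,0.014,0.11,0,0,-0.021,0.085],[0.003,0.014,0.16,0,0,-0.021,0.085],[0.003,0.014,0.20,0,0,-0.021,0.085],[0.003,0.014,0.23,0,0,-0.021,0.085],[0.003,0.014,0.247,0,0,-0.021,0.085],[0.003,0.014,0.247,0,0,-0.021,0.085],[0.003,0.014,0.247,0,0,-0.021,0.085],[0.003,0.014,0.247,0,0,-0.021,0.04],[0.003,0.014,0.247,0,0,-0.021,0.04],[0.003,0.014,0.247,0,0,-0.021,0.04],[0.003,0.014,0.247,0,0,-0.021,0.04],[0.003,0.014,0.247,0,0,-0.021,0.04],[0.003,0.014,0.247,0,0,-0.021,0.04],[0.003,0.014,0.247,0,0,-0.021,0.04]]'
python3 -c "
from h import *
go([.4835,.349,.20],93.2);print(observe()['wrist_force'],observe()['gripper_force'])"
```

```text
t: 6.25
tcp_pos: [0.484, 0.3495, 0.085]
ee_rot: [0.687, 0.727, 0.001, 0.0]
wrist_force: [-2.5, -1.1, 4.8]
opening: 0.0547
gripper_force: 63.8
row [-0.0004, -0.0003, -0.115] [0.0013, -0.0011, 0.0001] rows 1.840671947191204 0.008975579280416469 q6 0.4515178952554163 t 6.25 op 0.05470726871729961
[-2.52499259 -1.07720712  4.77841667] 63.83640801999718
```

```bash
python3 -m crank '[[0,0,-0.03,0,0,0,0.04],[0,0,-0.06,0,0,0,0.04],[0,0,-0.11,0,0,0,0.04],[0,0,-0.16,0,0,0,0.04],[0,0,-0.16,0,0,0,0.04]]'
python3 -c "
from h import *
go([.507,.0015,.245],85.6);print(observe()['wrist_force'],observe()['gripper_force'])"
```

```text
t: 6.88
tcp_pos: [0.4864, 0.3506, 0.249]
ee_rot: [0.687, 0.727, 0.006, 0.002]
wrist_force: [-0.1, 0.9, -3.3]
opening: 0.0546
gripper_force: 64.8
row [-0.3497, 0.001, 0.0023] [0.0103, -0.0058, 0.1329] rows 5.595400427198561 0.7094621756151978 q6 0.45147336909370994 t 6.875 op 0.05460033728627643
[-0.10230238  0.89379595 -3.30837734] 64.78067152740459
```

```bash
python3 -m crank '[[-0.03,0,0,0,0,0.05,0.04],[-0.08,0,0,0,0,0.133,0.04],[-0.135,0.001,0,0,0,0.133,0.04],[-0.19,0.001,0,0,0,0.133,0.04],[-0.245,0.001,0,0,0,0.133,0.04],[-0.30,0.001,0,0,0,0.133,0.04],[-0.335,0.001,0,0,0,0.133,0.04],[-0.35,0.001,0,0,0,0.133,0.04],[-0.35,0.001,0,0,0,0.133,0.04],[-0.35,0.001,0,0,0,0.133,0.04],[-0.35,0.001,0,0,0,0.133,0.04]]'
python3 - <<'E'
from fit import *
np.set_printoptions(precision=4,suppress=True)
P=lambda l,c:[r for r in silhouettes(l,c) if r["conf"]>.3]
ims=[]
for c in("wrist","side","top"):
    s=snapshot(c); im=s["img"].copy()
    for l,col in(("holder",(0,255,0)),("bottle_a",(0,0,255)),("cap_a",(255,0,0))):
        for r in P(l,c): print(c,l,round(r["conf"],2),np.round(r["box"])); cv2.drawContours(im,cv2.findContours(r["pixels"].astype(np.uint8),0,1)[0],-1,col,1)
    cv2.imwrite(f"pics/{c}2.png",s["img"]); ims.append(im)
a=cv2.resize(ims[0],(400,300)); b=cv2.resize(ims[1][140:290,260:460],(400,300)); 
d=cv2.resize(ims[2][200:320,280:440],(400,300))
o=observe(); print(o["tcp_pos"],o["ee_rot"],o["opening"],o["wrist_force"])
cv2.imwrite("pics/m2.png",np.vstack([np.hstack([a,b]),np.hstack([d,d*0])]))
E
```

```text
t: 8.25
tcp_pos: [0.5039, 0.0008, 0.2428]
ee_rot: [0.733, 0.68, 0.0, -0.0]
wrist_force: [0.3, 0.3, -3.2]
opening: 0.0548
gripper_force: 64.7
wrist holder 0.68 [247. 152. 406. 236.]
wrist bottle_a 0.89 [328.   2. 401.  31.]
wrist bottle_a 0.7 [240. 215. 403. 380.]
wrist cap_a 0.93 [239. 322. 409. 446.]
side holder 0.71 [316. 232. 372. 266.]
side bottle_a 0.9 [281. 245. 304. 287.]
side bottle_a 0.64 [331. 170. 362. 205.]
side cap_a 0.78 [293. 296. 308. 312.]
side cap_a 0.64 [286. 233. 304. 250.]
side cap_a 0.62 [294. 332. 319. 361.]
side cap_a 0.55 [340. 156. 354. 168.]
top holder 0.56 [343. 259. 370. 291.]
top bottle_a 0.53 [280. 234. 305. 261.]
top cap_a 0.8 [284. 238. 297. 253.]
top cap_a 0.67 [213. 297. 229. 313.]
top cap_a 0.56 [255. 267. 272. 279.]
[ 0.504  -0.0005  0.243 ] [ 0.7338  0.6793 -0.     -0.    ] 0.05429884625555548 [-0.1152 -0.3623 -2.7738]
```

View pics/m2.png

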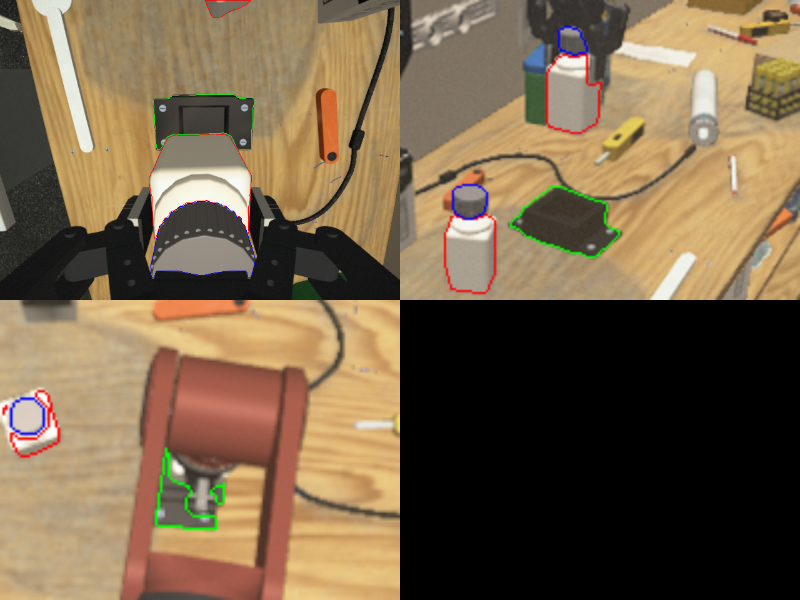

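The wrist view shows the bottle gripped straight, with the holder's pocket just beyond its bottom edge (around 200,115 in the crop, half scale). Both are in the same camera, so I'll fit them relative to each other.

```bash
cat > rel.py <<'E'
from fit import *
np.set_printoptions(precision=4,suppress=True)
P=lambda l,c:[r for r in silhouettes(l,c) if r["conf"]>.3]
s=snapshot("wrist"); o=observe(); T=o["tcp_pos"]; yw=R.from_quat(o["ee_rot"]).as_euler("xyz")
ax=R.from_quat(o["ee_rot"]).as_matrix()[:,0]; yaw=np.arctan2(ax[1],ax[0])-np.pi/2
hm=P("holder","wrist")[0]["pixels"]; bm=max([r for r in P("bottle_a","wrist")],key=lambda r:r["box"][3])["pixels"]|P("cap_a","wrist")[0]["pixels"]
K=np.ones((480,640),bool); K[300:]=0
def loss(m,M,V): m=m[2::4,2::4]>0; return 1-(m&M&V).sum()/((m|M)&V).sum()
zb=T[2]-.085
cen=lambda v:(v[0],v[1],yaw,zb)
r=minimize(lambda v:loss(draw(s,[prism(v[0],v[1],yaw+v[2]/10,.028,.028,zb,zb+.088),cyl(v[0],v[1],.0265,zb+.088,zb+.1),cyl(v[0],v[1],.021,zb+.105,zb+.131)]),bm,K),[T[0],T[1],0],method="Nelder-Mead",options=dict(initial_simplex=np.array([[T[0],T[1],0]]*4)+np.vstack([np.zeros(3),np.diag([.006,.006,.5])]),xatol=1e-4,fatol=1e-4))
print("tcp",T,"toolyaw",np.degrees(yaw)); print("bottle",r.x[:2],np.degrees(r.x[2]/10),r.fun)
V=~cv2.dilate(bm.astype(np.uint8),np.ones((5,5)))[:].astype(bool)&K
x0=[.507,.001,-.8]
q=minimize(lambda v:loss(draw(s,holder(v[0],v[1],v[2]/10)),hm,V),x0,method="Nelder-Mead",options=dict(initial_simplex=np.array([x0]*4)+np.vstack([np.zeros(3),np.diag([.006,.006,.5])]),xatol=1e-4,fatol=1e-4))
print("holder",q.x[:2],np.degrees(q.x[2]/10),q.fun)
im=s["img"].copy()
for g in holder(q.x[0],q.x[1],q.x[2]/10)+[prism(q.x[0],q.x[1],q.x[2]/10,.0295,.0295,.0399,.04)]+[prism(r.x[0],r.x[1],yaw+r.x[2]/10,.028,.028,zb,zb+.088)]:
    cv2.polylines(im,[cv2.convexHull(np.int32(np.round([proj(s,p) for p in g])))],True,(0,255,255),1)
cv2.imwrite("pics/rel.png",cv2.resize(im[130:400,180:470],None,fx=2,fy=2))
E
python3 rel.py
```

```text
tcp [ 0.504  -0.0006  0.243 ] toolyaw -4.419347739506627
bottle [ 0.5048 -0.0048] 1.2174879257689941 0.06686707832304195
holder [0.5095 0.0028] -4.190484756979789 0.014664100449088058
```

View pics/rel.png

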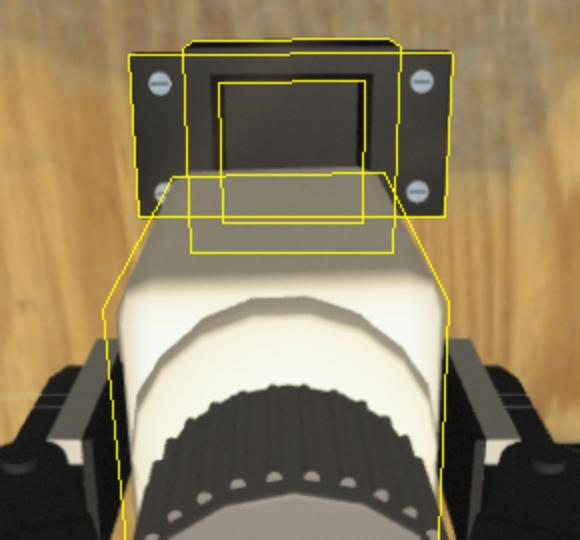

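The overlay matches the holder well. The bottle model is slightly too big at the rounded shoulder, but its bottom edge agrees within about 1 mm. I'll shift about +5 mm in x and +6 mm in y, come down to just above the mouth, and compare again there.

```bash
python3 -c "
from h import *
go([.5087,.0058,.140],85.7)"
```

```text
row [0.0067, 0.0042, 0.103] [-0.0001, -0.0, -0.0021] rows 1.6525804740020968 0.010988029983672877 q6 -0.06334148136868163 t 9.05 op 0.054662015067064515
```

```bash
python3 -m crank '[[0.0067,0.0042,0.02,0,0,0,0.04],[0.0067,0.0042,0.06,0,0,0,0.04],[0.0067,0.0042,0.09,0,0,0,0.04],[0.0067,0.0042,0.103,0,0,0,0.04],[0.0067,0.0042,0.103,0,0,0,0.04],[0.0067,0.0042,0.103,0,0,0,0.04]]'
python3 rel.py; python3 -c "
from fit import *
s=snapshot('side'); cv2.imwrite('pics/sd.png',s['img']); o=observe();print(o['wrist_force'],o['tcp_pos'])
m=[cv2.resize(cv2.imread('pics/rel.png'),(430,400)),cv2.resize(s['img'][170:280,300:400],(364,400),interpolation=2)]
cv2.imwrite('pics/m3.png',np.hstack(m))"
```

```text
t: 9.8
tcp_pos: [0.5101, 0.0057, 0.1416]
ee_rot: [0.734, 0.679, 0.001, 0.001]
wrist_force: [-0.1, -0.1, -4.0]
opening: 0.0546
gripper_force: 64.6
tcp [0.5103 0.0057 0.1418] toolyaw -4.413552677186329
bottle [0.5108 0.0016] 1.917612447465898 0.06616165686195508
holder [0.5094 0.0031] -4.379844046043998 0.017400130500978772
[-0.83096333  0.26459327 -3.46574175] [0.5094488  0.00576867 0.14108272]
```

View pics/m3.png

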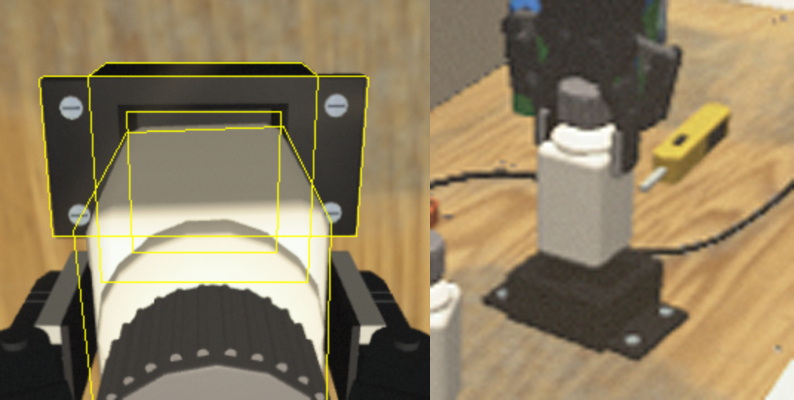

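The pocket and bottle line up in x; the bottle should go about 1 mm more in +y. I'll lower it partly in and check the force.

```bash
python3 -m crank '[[0.0012,0,0.003,0,0,0.01,0.04],[0.0012,0,0.008,0,0,0.017,0.04],[0.0012,0,0.013,0,0,0.017,0.04],[0.0012,0,0.017,0,0,0.017,0.04],[0.0012,0,0.021,0,0,0.017,0.04],[0.0012,0,0.021,0,0,0.017,0.04]]'
python3 -c "
from h import *
o=observe();print(o['wrist_force'],o['moment'],o['tcp_pos'])"
```

```text
t: 10.8
tcp_pos: [0.5089, 0.0059, 0.1239]
ee_rot: [0.739, 0.674, -0.002, -0.0]
wrist_force: [-13.4, -3.3, 25.5]
opening: 0.0548
gripper_force: 68.5
[-13.35501205  -3.31070385  25.46194821] [-0.07384443  2.62862716  0.29583141] [0.5088579  0.00585764 0.12393441]
```

The bottle is on the chamfer: the reaction is towards −x and the +x edge is touching. I'll back up a little, shift −x by 2.5 mm and go on down.

```bash
python3 -m crank '[[0,-0.001,-0.004,0,0,0,0.04],[0,-0.0025,-0.004,0,0,0,0.04],[0,-0.0025,-0.001,0,0,0,0.04],[0,-0.0025,0.003,0,0,0,0.04],[0,-0.0025,0.006,0,0,0,0.04],[0,-0.0025,0.006,0,0,0,0.04]]'
python3 -c "
from h import *
o=observe();print(o['wrist_force'],o['moment'],o['tcp_pos'])"
```

```text
t: 11.55
tcp_pos: [0.5087, 0.0038, 0.1222]
ee_rot: [0.738, 0.674, -0.003, 0.003]
wrist_force: [-18.6, -10.5, 47.3]
opening: 0.0548
gripper_force: 70.1
[-18.64050501 -10.46513997  47.33081129] [-0.82817393  3.81404037  0.37356518] [0.50870622 0.00375891 0.12222368]
```

```bash
python3 -m crank '[[0,0,-0.008,0,0,0,0.04],[0,0,-0.016,0,0,0,0.04],[0,0,-0.016,0,0,0,0.04],[0,0,-0.016,0,0,0,0.04]]'
python3 rel.py; python3 -c "
from fit import *
s=np.array(snapshot('wrist')['img']); o=observe();print(o['wrist_force'],o['tcp_pos'],o['ee_rot'])
sd=snapshot('side')['img']
m=[cv2.resize(s[170:350,210:430],(528,432),interpolation=2),cv2.resize(sd[170:280,315:385],(272,432),interpolation=2)]
cv2.imwrite('pics/m4.png',np.hstack(m))"
```

```text
t: 12.05
tcp_pos: [0.5053, 0.0076, 0.1275]
ee_rot: [0.739, 0.673, -0.001, -0.001]
wrist_force: [0.6, -0.3, -3.6]
opening: 0.0544
gripper_force: 63.9
tcp [0.5054 0.0076 0.1276] toolyaw -5.376469589113029
bottle [0.5062 0.0048] 2.0847854047693364 0.08491001384402397
holder [0.507 0.001] -4.583662361046586 1.0
[-0.01346614  1.00423523 -2.88385826] [0.50597085 0.00739188 0.1283838 ] [ 7.39521560e-01  6.73132651e-01 -3.45895174e-04 -4.19880792e-04]
```

View pics/m4.png

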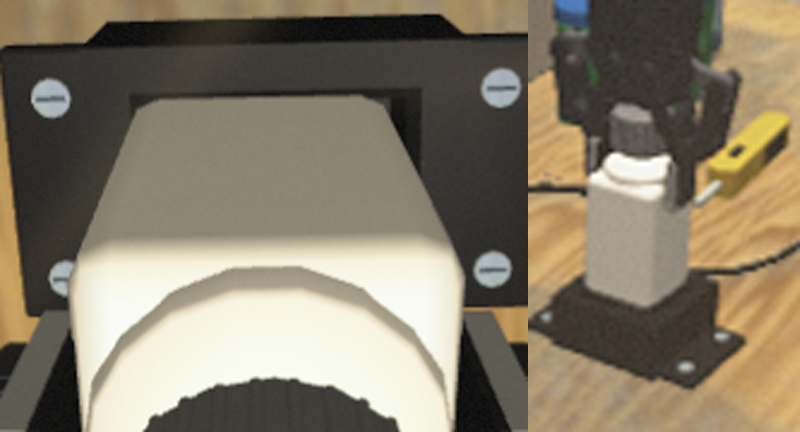

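The pocket mouth spans columns 130–421 in the crop and the bottle bottom 133–392. Its +y edge sits almost at the mouth's rim (row 95 against 93). So the bottle is about 3 mm too far −x and 3–4 mm too far +y, and the yaw should go back 1°.

```bash
python3 -m crank '[[-0.0035,0.0025,0,0,0,-0.017,0.04],[-0.0035,0.0025,0,0,0,-0.017,0.04],[-0.0035,0.0025,0.004,0,0,-0.017,0.04],[-0.0035,0.0025,0.007,0,0,-0.017,0.04],[-0.0035,0.0025,0.010,0,0,-0.017,0.04],[-0.0035,0.0025,0.010,0,0,-0.017,0.04]]'
python3 -c "
from h import *
o=observe();print(o['wrist_force'],o['moment'],o['tcp_pos'])"
```

```text
t: 13.1
tcp_pos: [0.5089, 0.0028, 0.1225]
ee_rot: [0.733, 0.68, -0.001, 0.0]
wrist_force: [-8.4, -2.5, 16.2]
opening: 0.0547
gripper_force: 66.5
[-8.38980088 -2.45583822 16.21670026] [-0.00705649  1.55111897  0.15992451] [0.50891673 0.00278602 0.12249988]
```

The moments place the contact at the +x/+y corner, about 2.5 mm down in the chamfer. I'll nudge −y and −x by another 1–1.5 mm.

```bash
python3 -m crank '[[-0.001,-0.0005,-0.003,0,0,0,0.04],[-0.002,-0.001,-0.003,0,0,0,0.04],[-0.002,-0.001,0,0,0,0,0.04],[-0.002,-0.001,0.003,0,0,0,0.04],[-0.002,-0.001,0.003,0,0,0,0.04]]'
python3 -c "
from h import *
o=observe();print(o['wrist_force'],o['moment'],o['tcp_pos'])"
```

```text
t: 13.72
tcp_pos: [0.5075, 0.0017, 0.1154]
ee_rot: [0.734, 0.679, 0.0, 0.0]
wrist_force: [2.2, 0.7, -4.9]
opening: 0.0549
gripper_force: 63.8
[ 2.16027361  0.67779919 -4.8943979 ] [-0.04227832 -0.55314133 -0.07269505] [0.50754862 0.00165811 0.11537983]
```

It's in the pocket. Lowering to the floor.

```bash
python3 -m crank '[[0,0,0.006,0,0,0,0.04],[0,0,0.012,0,0,0,0.04],[0,0,0.018,0,0,0,0.04],[0,0,0.023,0,0,0,0.04],[0,0,0.026,0,0,0,0.04],[0,0,0.026,0,0,0,0.04]]'
python3 -c "
from h import *
o=observe();print(o['wrist_force'],o['moment'],o['tcp_pos'])"
```

```text
t: 14.48
tcp_pos: [0.5077, 0.0019, 0.0911]
ee_rot: [0.734, 0.679, 0.0, -0.0]
wrist_force: [-1.7, 1.3, 4.8]
opening: 0.0548
gripper_force: 64.8
[-1.67493641  1.27634798  4.82508018] [ 0.01841421  0.06389786 -0.08247224] [0.50770362 0.00186557 0.09109763]
```

```bash
python3 -m crank '[[0,0,0.003,0,0,0,0.04],[0,0,0.003,0,0,0,0.04],[0,0,0.001,0,0,0,0.085],[0,0,0,0,0,0,0.085],[0,0,0,0,0,0,0.085],[0,0,0,0,0,0,0.085],[0,0,-0.03,0,0,0,0.085],[0,0,-0.07,0,0,0,0.085],[0,0,-0.12,0,0,0,0.085],[0,0,-0.12,0,0,0,0.085],[0,0,-0.12,0,0,0,0.085]]'
python3 - <<'E'
from fit import *
np.set_printoptions(precision=4,suppress=True)
P=lambda l,c:[r for r in silhouettes(l,c) if r["conf"]>.3]
o=observe(); print(o["tcp_pos"],o["wrist_force"])
ims=[]
for c in("wrist","side"):
    s=snapshot(c); im=s["img"].copy(); ims.append(im)
    for r in P("cap_a",c): print(c,"cap",r["conf"],r["box"])
    for r in P("bottle_a",c): print(c,"bot",r["conf"],r["box"])
    b=[proj(s,(.5077,.0019,.137)),proj(s,(.5077,.0019,.04))]; print(b)
    for z,rr in((.137,.021),(.111,.021),(.006+.088,.028)): cv2.polylines(im,[cv2.convexHull(np.int32(np.round([proj(s,p) for p in cyl(.5077,.0019,rr,z,z)])))],True,(0,255,255),1)
cv2.imwrite("pics/m5.png",np.hstack([cv2.resize(ims[0],(480,360)),cv2.resize(ims[1][180:280,300:388],(317,360),interpolation=2)]))
E
```

```text
t: 15.85
tcp_pos: [0.5069, 0.0017, 0.2096]
ee_rot: [0.734, 0.679, -0.0, -0.0]
wrist_force: [0.1, -0.6, 0.1]
opening: 0.0848
gripper_force: 0.0
[0.5069 0.0017 0.2096] [ 0.0544 -0.6467  0.1344]
wrist cap 0.64 [281.8, 213.8, 362.4, 301.0]
wrist bot 0.85 [276.6, 181.4, 365.8, 272.6]
wrist bot 0.62 [330.6, 1.5, 385.8, 21.4]
[array([319.4276, 267.2773]), array([320.1433, 220.7468])]
side cap 0.71 [333.4, 207.3, 350.9, 224.2]
side cap 0.67 [295.4, 332.6, 318.9, 357.2]
side cap 0.65 [286.3, 234.7, 308.6, 249.1]
side cap 0.62 [326.6, 223.6, 355.6, 249.8]
side cap 0.58 [292.1, 293.0, 312.1, 313.7]
side cap 0.37 [206.2, 332.3, 260.4, 371.8]
side bot 0.89 [281.8, 247.0, 308.1, 286.6]
side bot 0.67 [329.5, 220.6, 357.9, 251.1]
[array([343.4375, 210.6199]), array([342.2831, 242.5942])]
```

View pics/m5.png

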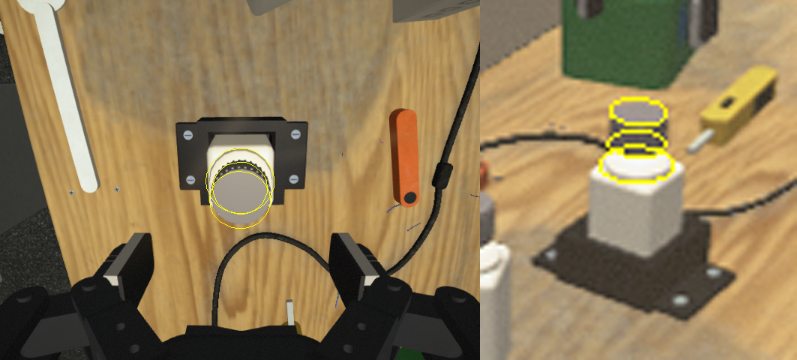

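The bottle stands upright, fully home in the holder: the model rings for cap and shoulder coincide in the side view at about (637,110)–(637,160) in the crop. I'll descend on the cap, grip it, and try counter-clockwise first.

```bash
python3 -m crank '[[0.0005,0,0.03,0,0,0,0.085],[0.0005,0,0.06,0,0,0,0.085],[0.0005,0,0.075,0,0,0,0.085],[0.0005,0,0.082,0,0,0,0.085],[0.0005,0,0.082,0,0,0,0.085],[0.0005,0,0.082,0,0,0,0.03],[0.0005,0,0.082,0,0,0,0.03],[0.0005,0,0.082,0,0,0,0.03],[0.0005,0,0.082,0,0,0,0.03],[0.0005,0,0.082,0,0,0,0.03],[0.0005,0,0.082,0,0,0,0.03],[0.0005,0,0.082,0,0,0,0.03],[0.0005,0,0.082,0,0,0,0.03]]'
python3 -c "
from h import *
o=observe();print(o['wrist_force'],o['moment'],o['joint_positions'][5])"
python3 -m crank '[[0,0,0,0,0,-0.1,0.03],[0,0,0,0,0,-0.15,0.03],[0,0,0,0,0,-0.15,0.03]]'
python3 -c "
from h import *
o=observe();print(o['wrist_force'],o['moment'],o['joint_positions'][5])"
```

```text
t: 17.77
tcp_pos: [0.5078, 0.0021, 0.1291]
ee_rot: [0.734, 0.679, 0.0, 0.0]
wrist_force: [-3.4, -0.4, 4.9]
opening: 0.0386
gripper_force: 60.5
[-3.41332772 -0.44471296  4.91199616] [ 0.01293495  0.40383058 -0.01480652] -0.057207420229554565
t: 18.15
tcp_pos: [0.5081, 0.0017, 0.1289]
ee_rot: [0.681, 0.732, 0.0, 0.001]
wrist_force: [-1.2, -1.4, 5.4]
opening: 0.039
gripper_force: 60.6
[-1.21235553 -1.44327522  5.40552311] [-0.22227031  0.18089391 -0.06863877] -0.20653824890179776
```

```bash
python3 -m crank '[[0,0,0,0,0,-0.08,0.03],[0,0,0,0,0,-0.15,0.03],[0,0,0,0,0,-0.15,0.03]]'
python3 -c "
from h import *
o=observe();print(o['wrist_force'],o['moment'],o['joint_positions'][5],o['opening'])"
```

```text
t: 18.52
tcp_pos: [0.5082, 0.0017, 0.129]
ee_rot: [0.626, 0.779, 0.001, 0.001]
wrist_force: [-0.6, -1.6, 5.6]
opening: 0.0384
gripper_force: 63.9
[-0.59901381 -1.61902017  5.62414125] [-0.25700805  0.20632979 -1.23858506] -0.3525420833645462 0.03841871849635568
```

The turn to the left stopped hard at 1.2 N m, so this thread is left-hand and loosens clockwise. I'll turn back about 80° clockwise from the stop, which allows for the bottle's play.

```bash
python3 -m crank '[[0,0,0,0,0,0.15,0.03],[0,0,0,0,0,0.3,0.03],[0,0,0,0,0,0.45,0.03],[0,0,0,0,0,0.6,0.03],[0,0,0,0,0,0.75,0.03]]'
python3 -c "
from h import *
o=observe();print(o['wrist_force'],o['moment'],o['joint_positions'][5],o['opening'])"
python3 -m crank '[[0,0,0,0,0,0.15,0.03],[0,0,0,0,0,0.3,0.03],[0,0,0,0,0,0.45,0.03],[0,0,0,0,0,0.6,0.03],[0,0,0,0,0,0.65,0.03],[0,0,0,0,0,0.65,0.03]]'
python3 -c "
from h import *
o=observe();print(o['wrist_force'],o['moment'],o['joint_positions'][5],o['opening'])
P=lambda l,c:[r for r in silhouettes(l,c) if r['conf']>.3]
s=snapshot('wrist');cv2.imwrite('pics/w6.png',s['img'])"
```

```text
t: 19.15
tcp_pos: [0.5077, 0.0017, 0.1289]
ee_rot: [0.868, 0.496, 0.0, 0.001]
wrist_force: [-3.5, -1.6, 7.4]
opening: 0.039
gripper_force: 62.2
[-3.49151141 -1.57403313  7.36263045] [-0.13254934  0.39130594  0.05006834] 0.3984513083231886 0.03904949885748583
t: 19.9
tcp_pos: [0.5074, 0.0021, 0.129]
ee_rot: [0.981, 0.195, -0.0, 0.0]
wrist_force: [-3.4, -0.5, 8.3]
opening: 0.0391
gripper_force: 62.5
[-3.41791196 -0.51188379  8.2888605 ] [-0.0497745   0.53178177  0.01135615] 1.043995864578244 0.03906242797651201
```

View pics/w6.png

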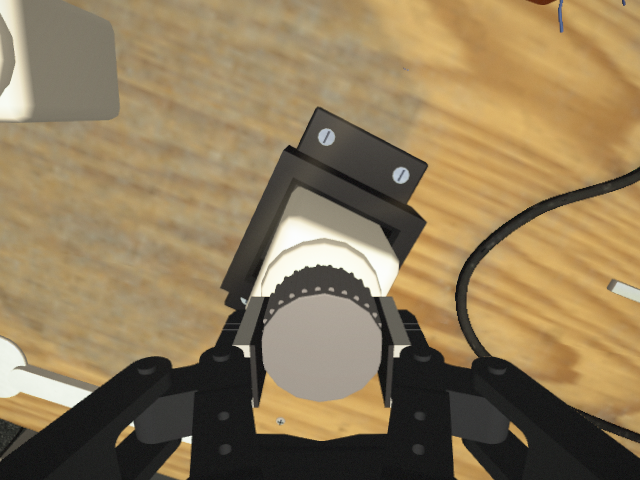

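The view shows the bottle still near its counter-clockwise play stop: its edge is at about 26° against 28° for the holder. The cap has therefore turned about 72° relative to it. Lifting gently.

```bash
python3 -m crank '[[0,0,-0.003,0,0,0,0.03],[0,0,-0.006,0,0,0,0.03],[0,0,-0.01,0,0,0,0.03],[0,0,-0.015,0,0,0,0.03],[0,0,-0.015,0,0,0,0.03]]'
python3 -c "
from h import *
for c in ('side',):
    s=snapshot(c)
    for l in('bottle_a','cap_a'):
        for r in spot_in(l,c): print(l,r['conf'],np.round(r['box']))
o=observe();print(o['wrist_force'],o['moment'],o['tcp_pos'])"
```

```text
t: 20.58
tcp_pos: [0.5079, 0.0021, 0.1437]
ee_rot: [0.981, 0.196, 0.001, 0.0]
wrist_force: [-0.2, 0.3, -0.2]
opening: 0.0384
gripper_force: 61.6
bottle_a 0.89 [329. 220. 357. 250.]
cap_a 0.82 [292. 293. 310. 313.]
cap_a 0.75 [292. 334. 318. 360.]
cap_a 0.64 [334. 207. 352. 217.]
cap_a 0.57 [288. 233. 303. 250.]
cap_a 0.16 [311. 240. 374. 268.]
[-0.61524389 -0.63048979 -0.64806428] [-0.01173709  0.0494016  -0.03933479] [0.50749125 0.00204637 0.14310827]
```

The wrist carries only the cap's weight and the bottle stays put. Lifting straight up well past 5 cm.

```bash
python3 -m crank '[[0,0,-0.015,0,0,0,0.03],[0,0,-0.035,0,0,0,0.03],[0,0,-0.06,0,0,0,0.03],[0,0,-0.08,0,0,0,0.03],[0,0,-0.09,0,0,0,0.03],[0,0,-0.09,0,0,0,0.03],[0,0,-0.09,0,0,0,0.03],[0,0,-0.09,0,0,0,0.03]]'
python3 -c "
from h import *
s=snapshot('side'); o=observe();print(o['wrist_force'],o['tcp_pos'],o['opening'])
a=s['img'][120:280,270:400]; cv2.imwrite('pics/f.png',cv2.resize(a,(487,600),interpolation=2))"
```

```text
t: 21.72
tcp_pos: [0.5066, 0.0022, 0.2318]
ee_rot: [0.981, 0.196, -0.001, -0.0]
wrist_force: [0.3, 0.2, -0.6]
opening: 0.0388
gripper_force: 61.6
[-0.57076288 -0.10816178  0.53155581] [0.50676054 0.00223008 0.23195623] 0.03898508592694661
```

View pics/f.png

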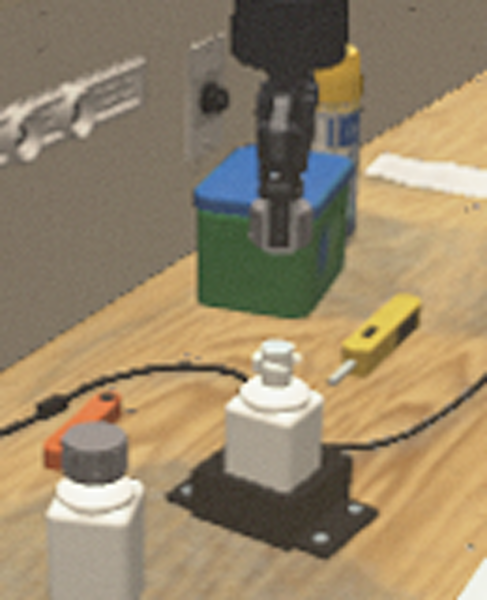

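The cap is held upright in the gripper at about (280,225). The bottle stands seated in the holder with its threaded neck bare at (275,362), and the other bottle is still capped.

```bash
python3 -c "
from station import *
print(close_job())"
```

```text
the job is handed in; nothing more can be done
None
```

The left bottle stands seated in the holder. Its cap stopped hard counter-clockwise, so it has the left-hand thread and unscrewed clockwise. The gripper holds the cap upright about 8 cm above the mouth, and the job was handed in at about 22 s.

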